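# Find the lid that snaps onto the front tin

## Robot

A 6-joint arm with a two-finger parallel gripper is mounted at the origin on a cart in front of the work surface, level with it; the furniture and walls round the work are solid. World frame = base frame: x ahead of the robot, y to its left, z up, the work surface at z = 0. Lengths are in mm, angles in rad, forces in N, time in s.
With the tool pointing down it reaches from about 275 to 750 mm from the base axis. Payload 10.2 kg.
Tool frame: the origin (TCP) lies at the very end of the fingers, on their centre line; the grasp point (between the pads) lies 19 mm behind it; z points along the fingers, y is the direction in which the jaws open and shut (so a half turn about z gives the same grasp; the last joint's range is limited). The gripper opens to 85 mm and grips with 20 to 120 N. Pads are 22 mm wide; open, the fingers measure 114 mm over their backs; the gripper's body (76 mm by 85 mm) begins 54 mm behind the grasp point. The pads swing forward as they close: fully open they stand 13 mm farther back than shut.
Start: joints at [1.065, 0.313, 1.498, -0, 1.331, -0.223], TCP at [146.512, 504.148, 231.294] pointing down, gripper open.
Joint ranges: [-2.94, 2.94], [-0.97, 2.17], [0.19, 2.56], [-1.23, 4.37], [0.02, 3.11], [-2.88, 2.88]. Speed limits (rad/s): [2.39, 2.39, 3.01, 3.14, 3.14, 3.14].

## Interface

Orientations are given as a unit quaternion [w, x, y, z].
In Python, from rig import ctrl, eyes, order gives the robot as it stands.
- The arm moves only by the tool move_arm, never from a script. Its argument "deltas" is a list of rows, each a list of 6 numbers: the shift along the tool's x, y, z in cm, then the turn, a rotation vector about the tool's x, y, z in degrees. A call has exactly 10 rows; each row shifts and turns the commanded pose from where the row before left it, along the tool's axes as they then stand; what a row does not reach is not made up. A row lasts 1/10 s, in which the tool goes at most 50 mm and 8.59 degrees, less where a joint would pass 70% of its speed; a pose out of reach is approached as far as the arm can. A call is refused whole if a number of a shift passes 5 or a number of a turn 8.59, either way. A call with a gripper value outside its range is refused whole. "grip" is the finger opening in cm, from 0 to 8.54, set as the call begins (left out, the last holds). The fingers move at their own pace and stop on an object; "newtons" is the grip in N (left out, the last holds). Time passes only in rows, so rows that do not move let the fingers close, or fill a call up. It gives the time, the measured TCP pose, the force and the opening at its end, in the units of the state.
- ctrl.sense(): the state, without advancing time (a new reading comes with each control period).
- eyes.capture(name): name is "scene" or "top" or "wrist"; returns the picture (400x640x3 uint8, blue, green, red); there is no depth.
- eyes.camera_params(name): a dict with "K" (3x3 intrinsics, pixels), "k1" (the pictures are not rectified: a ray, as slopes to the right and down, at radius r is drawn at 1 + k1 r^2 times it, then the intrinsics apply), "camera_from_world" (4x4, takes a point from world to camera coordinates). Camera axes: x right, y down, z forward; pixel columns grow to the right and rows downward; lengths in mm; the calibration is good to about 2 mm. A picture is of the moment at which its call begins: read the wrist's pose just before it. camera_params takes no time and is no camera call; for the wrist camera it gives the pose at the moment of the call.
- order.finish_job(): hands the job in, once; it reports no verdict.
The state is a dict: "time_s": time; "joints": joint angles; "dq": joint speeds; "tau": joint torques, N m; "eef_pos": TCP position; "ee_rot": TCP orientation; "force": force on the tool from outside, world axes, zero at the start; "wrist_torque": the same for the moment, N m; "grip_width": opening from 0.0 (shut) to 1.0 (fully open).
Only numpy, scipy, OpenCV 4.12 (cv2) and the standard library are available. Lean on these libraries where they do the work, as an engineer would, in place of code of your own. Each camera call takes 0.05 s, during which the arm holds its last target.

## Task

Close the tin that stands at the front, nearest to you: of the three look-alike lids lying in the sloping rack only one fits it, so try them on until one clicks down flush all round on its rim. A lid that does not fit goes back into the rack or is stood flat on the bare bench, knob up; let go of everything, and do not disturb the other things on the bench.

Things in the scene. Friction and masses are not known exactly. Their poses are not given: they have to be found in the camera images.
- tin_a: one of three like steel tins, 76 (own x) x 56 (own y) x 50 mm high, open at the top, fixed to the bench. One of them, not always the same, stands at the front (x below 0.65 m): that is the one to close; two stand at the back. Origin: centre of its underside, z up. The tins differ only in the mouth; names do not tell which is which
- tin_a_mouth (a point): centre of the mouth of tin_a, level with the top of its rim, 50 mm up; axes as the tin's. Mouth: an oblong in a 12 mm deep rim, 60x26, 53x33 or 46x40 mm in the three tins, long side along own x. In both x-end walls a smooth 45 degree spring catch pokes 3.5 mm into the mouth, 5 mm below the rim
- tin_b: one of three like steel tins, 76 (own x) x 56 (own y) x 50 mm high, open at the top, fixed to the bench. One of them, not always the same, stands at the front (x below 0.65 m): that is the one to close; two stand at the back. Origin: centre of its underside, z up. The tins differ only in the mouth; names do not tell which is which
- tin_b_mouth (a point): centre of the mouth of tin_b, level with the top of its rim, 50 mm up; axes as the tin's. Mouth: an oblong in a 12 mm deep rim, 60x26, 53x33 or 46x40 mm in the three tins, long side along own x. In both x-end walls a smooth 45 degree spring catch pokes 3.5 mm into the mouth, 5 mm below the rim
- tin_c: one of three like steel tins, 76 (own x) x 56 (own y) x 50 mm high, open at the top, fixed to the bench. One of them, not always the same, stands at the front (x below 0.65 m): that is the one to close; two stand at the back. Origin: centre of its underside, z up. The tins differ only in the mouth; names do not tell which is which
- tin_c_mouth (a point): centre of the mouth of tin_c, level with the top of its rim, 50 mm up; axes as the tin's. Mouth: an oblong in a 12 mm deep rim, 60x26, 53x33 or 46x40 mm in the three tins, long side along own x. In both x-end walls a smooth 45 degree spring catch pokes 3.5 mm into the mouth, 5 mm below the rim
- lid_p: one of three lids alike from above, 0.06-0.13 kg: plate 76 (own x) x 56 (own y) x 5 mm, knob on top. Below it a plug 15 mm deep, 3 mm shorter and narrower than one tin's mouth, too long or too wide for the others; names and places do not tell which. Origin: centre of the plate's underside, z up through the knob. On the bench it stands on its plug, origin 15 mm up
- knob_p (a point): middle of lid_p's black knob: 22x22 mm, sides along the lid's x and y, 12 to 36 mm above the plate's underside; this point 26 mm above it. Closed, the lid's origin is at the mouth point, its x along the tin's x (either way). The right lid needs about 10 N (20 N does no harm) to click past the catches; a wrong one stops with its plate 10 mm or more above the rim
- lid_q: one of three lids alike from above, 0.06-0.13 kg: plate 76 (own x) x 56 (own y) x 5 mm, knob on top. Below it a plug 15 mm deep, 3 mm shorter and narrower than one tin's mouth, too long or too wide for the others; names and places do not tell which. Origin: centre of the plate's underside, z up through the knob. On the bench it stands on its plug, origin 15 mm up
- knob_q (a point): middle of lid_q's black knob: 22x22 mm, sides along the lid's x and y, 12 to 36 mm above the plate's underside; this point 26 mm above it. Closed, the lid's origin is at the mouth point, its x along the tin's x (either way). The right lid needs about 10 N (20 N does no harm) to click past the catches; a wrong one stops with its plate 10 mm or more above the rim
- lid_r: one of three lids alike from above, 0.06-0.13 kg: plate 76 (own x) x 56 (own y) x 5 mm, knob on top. Below it a plug 15 mm deep, 3 mm shorter and narrower than one tin's mouth, too long or too wide for the others; names and places do not tell which. Origin: centre of the plate's underside, z up through the knob. On the bench it stands on its plug, origin 15 mm up
- knob_r (a point): middle of lid_r's black knob: 22x22 mm, sides along the lid's x and y, 12 to 36 mm above the plate's underside; this point 26 mm above it. Closed, the lid's origin is at the mouth point, its x along the tin's x (either way). The right lid needs about 10 N (20 N does no harm) to click past the catches; a wrong one stops with its plate 10 mm or more above the rim
- lid_rack: fixed wooden rack, 87 mm deep (own x), 250 mm long (own y), highest wood 83 mm up, origin at the centre of its underside. The three lids lie side by side along its y, 78 mm apart, on two rails sloping 25 degrees: it faces own -x (the robot), the knobs lean 25 degrees from vertical towards -x. A 3 mm lip stops the lids' lower edge
- rack_mid (a point): centre of the rack's sloping face, 62 mm up, where the plate underside of the middle lid lies
- pen_pot: bystander, loose: dark pot with pencils in it, 86 mm across, 174 mm high, close to the front tin on its right: mind the gripper's body. Origin: centre of its underside
- disc_stack_b: bystander, loose: pile of pale discs, 72 mm across, 41 mm high, close behind the front tin. Origin: centre of its underside
- glue_jar: bystander, loose: white glue jar, 101 mm across, 118 mm high. Origin: centre of its underside
- glue_brush: bystander, loose: brush with a wooden handle, 184 mm long (own y), 27 mm wide, 10 mm high. Origin: centre of its underside
- hole_punch_1: bystander, loose: steel hole punch, 95 mm long (own y), 15 mm thick. Origin: centre of its underside
- thread_spool_2: bystander, loose: spool of thread, 42x75 mm (own x, y), 62 mm high. Origin: centre of its underside
Not all that is in view belongs to the job. Leave any green or orange look-alike of the lid_p alone.

How it is judged (in metres and radians):
At the end, for the whole second after the job is handed in: A lid is on the tin at x < 0.65 m: underside < 2.5 mm above the rim, centre within 4 mm, x axes within 0.1 rad, level within 0.06 rad. Other lids: flat on the bench knob up (origin 10-21 mm up, tilt < 0.1 rad) or in the rack (within 100 mm of rack_mid, tilt 0.36-0.52 rad). All released, at rest ((((world x of tin_a below 0.65 m and z of lid_p in the frame of tin_a_mouth below 0.0025 m and distance between lid_p and tin_a_mouth below 0.004 m and angle between the x axis of lid_p and the x axis of tin_a, either way round below 0.1 rad and angle between the z axis of lid_p and the z axis of tin_a, either way round below 0.06 rad) or (world x of tin_b below 0.65 m and z of lid_p in the frame of tin_b_mouth below 0.0025 m and distance between lid_p and tin_b_mouth below 0.004 m and angle between the x axis of lid_p and the x axis of tin_b, either way round below 0.1 rad and angle between the z axis of lid_p and the z axis of tin_b, either way round below 0.06 rad) or (world x of tin_c below 0.65 m and z of lid_p in the frame of tin_c_mouth below 0.0025 m and distance between lid_p and tin_c_mouth below 0.004 m and angle between the x axis of lid_p and the x axis of tin_c, either way round below 0.1 rad and angle between the z axis of lid_p and the z axis of tin_c, either way round below 0.06 rad)) or ((world x of tin_a below 0.65 m and z of lid_q in the frame of tin_a_mouth below 0.0025 m and distance between lid_q and tin_a_mouth below 0.004 m and angle between the x axis of lid_q and the x axis of tin_a, either way round below 0.1 rad and angle between the z axis of lid_q and the z axis of tin_a, either way round below 0.06 rad) or (world x of tin_b below 0.65 m and z of lid_q in the frame of tin_b_mouth below 0.0025 m and distance between lid_q and tin_b_mouth below 0.004 m and angle between the x axis of lid_q and the x axis of tin_b, either way round below 0.1 rad and angle between the z axis of lid_q and the z axis of tin_b, either way round below 0.06 rad) or (world x of tin_c below 0.65 m and z of lid_q in the frame of tin_c_mouth below 0.0025 m and distance between lid_q and tin_c_mouth below 0.004 m and angle between the x axis of lid_q and the x axis of tin_c, either way round below 0.1 rad and angle between the z axis of lid_q and the z axis of tin_c, either way round below 0.06 rad)) or ((world x of tin_a below 0.65 m and z of lid_r in the frame of tin_a_mouth below 0.0025 m and distance between lid_r and tin_a_mouth below 0.004 m and angle between the x axis of lid_r and the x axis of tin_a, either way round below 0.1 rad and angle between the z axis of lid_r and the z axis of tin_a, either way round below 0.06 rad) or (world x of tin_b below 0.65 m and z of lid_r in the frame of tin_b_mouth below 0.0025 m and distance between lid_r and tin_b_mouth below 0.004 m and angle between the x axis of lid_r and the x axis of tin_b, either way round below 0.1 rad and angle between the z axis of lid_r and the z axis of tin_b, either way round below 0.06 rad) or (world x of tin_c below 0.65 m and z of lid_r in the frame of tin_c_mouth below 0.0025 m and distance between lid_r and tin_c_mouth below 0.004 m and angle between the x axis of lid_r and the x axis of tin_c, either way round below 0.1 rad and angle between the z axis of lid_r and the z axis of tin_c, either way round below 0.06 rad))) and (((world x of tin_a below 0.65 m and z of lid_p in the frame of tin_a_mouth below 0.0025 m and distance between lid_p and tin_a_mouth below 0.004 m and angle between the x axis of lid_p and the x axis of tin_a, either way round below 0.1 rad and angle between the z axis of lid_p and the z axis of tin_a, either way round below 0.06 rad) or (world x of tin_b below 0.65 m and z of lid_p in the frame of tin_b_mouth below 0.0025 m and distance between lid_p and tin_b_mouth below 0.004 m and angle between the x axis of lid_p and the x axis of tin_b, either way round below 0.1 rad and angle between the z axis of lid_p and the z axis of tin_b, either way round below 0.06 rad) or (world x of tin_c below 0.65 m and z of lid_p in the frame of tin_c_mouth below 0.0025 m and distance between lid_p and tin_c_mouth below 0.004 m and angle between the x axis of lid_p and the x axis of tin_c, either way round below 0.1 rad and angle between the z axis of lid_p and the z axis of tin_c, either way round below 0.06 rad)) or ((height (world z) of lid_p between 0.01 and 0.021 m and angle between lid_p's own z axis and vertical below 0.1 rad) or (distance between lid_p and rack_mid below 0.1 m and angle between lid_p's own z axis and vertical between 0.36 and 0.52 rad))) and (((world x of tin_a below 0.65 m and z of lid_q in the frame of tin_a_mouth below 0.0025 m and distance between lid_q and tin_a_mouth below 0.004 m and angle between the x axis of lid_q and the x axis of tin_a, either way round below 0.1 rad and angle between the z axis of lid_q and the z axis of tin_a, either way round below 0.06 rad) or (world x of tin_b below 0.65 m and z of lid_q in the frame of tin_b_mouth below 0.0025 m and distance between lid_q and tin_b_mouth below 0.004 m and angle between the x axis of lid_q and the x axis of tin_b, either way round below 0.1 rad and angle between the z axis of lid_q and the z axis of tin_b, either way round below 0.06 rad) or (world x of tin_c below 0.65 m and z of lid_q in the frame of tin_c_mouth below 0.0025 m and distance between lid_q and tin_c_mouth below 0.004 m and angle between the x axis of lid_q and the x axis of tin_c, either way round below 0.1 rad and angle between the z axis of lid_q and the z axis of tin_c, either way round below 0.06 rad)) or ((height (world z) of lid_q between 0.01 and 0.021 m and angle between lid_q's own z axis and vertical below 0.1 rad) or (distance between lid_q and rack_mid below 0.1 m and angle between lid_q's own z axis and vertical between 0.36 and 0.52 rad))) and (((world x of tin_a below 0.65 m and z of lid_r in the frame of tin_a_mouth below 0.0025 m and distance between lid_r and tin_a_mouth below 0.004 m and angle between the x axis of lid_r and the x axis of tin_a, either way round below 0.1 rad and angle between the z axis of lid_r and the z axis of tin_a, either way round below 0.06 rad) or (world x of tin_b below 0.65 m and z of lid_r in the frame of tin_b_mouth below 0.0025 m and distance between lid_r and tin_b_mouth below 0.004 m and angle between the x axis of lid_r and the x axis of tin_b, either way round below 0.1 rad and angle between the z axis of lid_r and the z axis of tin_b, either way round below 0.06 rad) or (world x of tin_c below 0.65 m and z of lid_r in the frame of tin_c_mouth below 0.0025 m and distance between lid_r and tin_c_mouth below 0.004 m and angle between the x axis of lid_r and the x axis of tin_c, either way round below 0.1 rad and angle between the z axis of lid_r and the z axis of tin_c, either way round below 0.06 rad)) or ((height (world z) of lid_r between 0.01 and 0.021 m and angle between lid_r's own z axis and vertical below 0.1 rad) or (distance between lid_r and rack_mid below 0.1 m and angle between lid_r's own z axis and vertical between 0.36 and 0.52 rad))) and linear speed of each of lid_p, lid_q, lid_r below 0.02 m/s and contact force between the fingers and lid_p below 0.1 N and contact force between the fingers and lid_q below 0.1 N and contact force between the fingers and lid_r below 0.1 N); the robot touches nothing.
It fails at once if a loose bystander is moved by more than 25 mm (distance of any of pen_pot, disc_stack_b, glue_jar, glue_brush, hole_punch_1, thread_spool_2 from where it was at the start of the episode above 0.025 m).
It fails at once if the pen pot is tipped by more than 0.3 rad (angle between pen_pot's own z axis and vertical above 0.3 rad).
It also fails if it takes over 72 s, if anything falls off the work surface, if the arm or the gripper's body presses on something with over 40 N, if the wrist force passes 120 N, or if a joint passes its speed limit or range.

## Working session

There is one attempt and no reset: what is moved stays moved. The work goes in short steps, Python scripts to look and compute and a tool call to move; the robot and the scene stay as the last step left them, time stands still between calls to the robot, and variables do not carry over. Pictures are saved under pics/ and viewed, and the job is handed in when it is done.

Besides the shell and the picture viewer there is one more tool, called after "Call:" as name([rows], argument=value, ...), one row to a line, values as JSON. move_arm: Moves the arm, as the interface text tells. Its arguments: {"type":"object","properties":{"deltas":{"type":"array"},"grip":{"type":"number"},"newtons":{"type":"number"}},"required":["deltas"]}

```bash
ls; mkdir -p pics; python3 - <<'E'
from rig import ctrl,eyes,order
import cv2,json
print(ctrl.sense())
for n in ["scene","top","wrist"]:
    p=eyes.camera_params(n); print(n,p)
    cv2.imwrite(f"pics/{n}0.png",eyes.capture(n))
E
```

```text
pics
{'time_s': 0.0, 'joints': array([ 1.06460841e+00,  3.13456968e-01,  1.49841962e+00, -3.16502393e-05,
        1.33098468e+00, -2.23394058e-01]), 'dq': array([ 5.95512734e-04, -5.03596737e-04,  1.28012365e-05, -8.87348688e-04,
       -1.31655581e-03, -1.75683916e-03]), 'tau': array([ 4.78096063e-04, -4.12270904e+01, -2.59739721e+01, -2.66078714e-04,
        4.22157827e-03,  1.91243501e-06]), 'eef_pos': array([146.38886437, 503.919503  , 230.73807738]), 'ee_rot': array([-2.11934472e-04,  1.40922481e-01,  9.90020430e-01, -5.98055434e-04]), 'force': array([-0.19614408, -0.00099962, -0.17523465]), 'wrist_torque': array([0.02553636, 0.0001239 , 0.01745735]), 'grip_width': 1.0013955803655594}
scene {'K': array([[461.81957331,   0.        , 320.50390952],
       [  0.        , 461.81957331, 204.80544614],
       [  0.        ,   0.        ,   1.        ]]), 'k1': -0.04597462106451789, 'camera_from_world': array([[ 5.35708713e-01, -8.44339635e-01, -1.03322885e-02,
        -3.05334780e+02],
       [-4.31471162e-01, -2.63196630e-01, -8.62879001e-01,
         3.38823718e+02],
       [ 7.2584
[... 570 characters left out ...]
7899770e-03, -9.98831447e-01,
         1.59357713e+03],
       [ 0.00000000e+00,  0.00000000e+00,  0.00000000e+00,
         1.00000000e+00]])}
wrist {'K': array([[323.28384426,   0.        , 312.47612456],
       [  0.        , 323.28384426, 201.02352979],
       [  0.        ,   0.        ,   1.        ]]), 'k1': 0.015747033338079162, 'camera_from_world': array([[ 2.78944489e-01,  9.60306300e-01, -1.33545265e-03,
        -5.24158324e+02],
       [ 9.21877775e-01, -2.67391997e-01,  2.80433395e-01,
        -3.71546089e+01],
       [ 2.68944866e-01, -7.94564739e-02, -9.59872558e-01,
         3.78632242e+02],
       [ 0.00000000e+00,  0.00000000e+00,  0.00000000e+00,
         1.00000000e+00]])}
```

View pics/scene0.png

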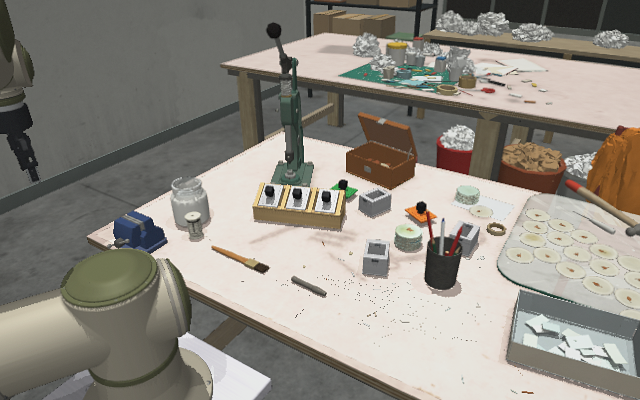

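View pics/top0.png

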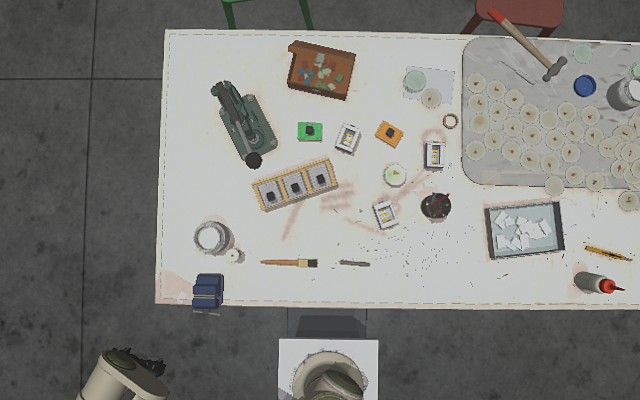

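View pics/wrist0.png

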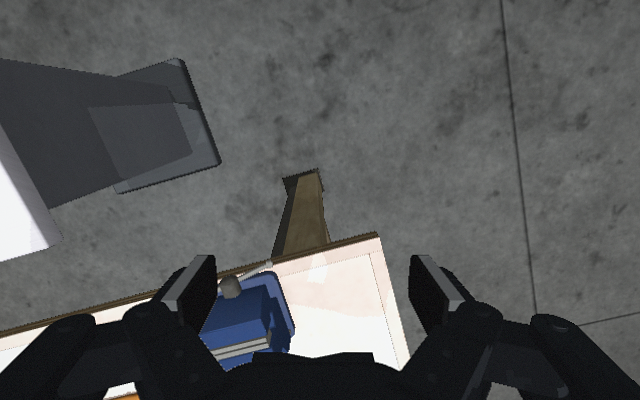

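The front tin is at top-view pixel (385,215) and the rack with three white lids is at (270,195), (295,183), (320,175). The look-alikes to avoid are green at (310,131) and orange at (388,132). Next I'll take close crops to confirm the choice and measure.

```bash
cat > h.py <<'E'
import numpy as np,cv2
from scipy.spatial.transform import Rotation as R
def undist(p,u,v):
    K=np.array(p["K"]);x=(u-K[0,2])/K[0,0];y=(v-K[1,2])/K[1,1]
    rd=np.hypot(x,y);r=rd
    for _ in range(20): r=rd/(1+p["k1"]*r*r)
    s=r/rd if rd>0 else 1
    return np.array([x*s,y*s,1.])
def ray(p,u,v):
    T=np.array(p["camera_from_world"]);Rm=T[:3,:3];t=T[:3,3]
    c=-Rm.T@t;d=Rm.T@undist(p,u,v);return c,d/np.linalg.norm(d)
def onz(p,u,v,z):
    c,d=ray(p,u,v);return c+d*(z-c[2])/d[2]
def proj(p,X):
    X=np.atleast_2d(X).astype(float);T=np.array(p["camera_from_world"]);q=X@T[:3,:3].T+T[:3,3]
    q=q[:,:2]/q[:,2:];r2=(q**2).sum(1,keepdims=True);q=q*(1+p["k1"]*r2);K=np.array(p["K"])
    return q*[K[0,0],K[1,1]]+[K[0,2],K[1,2]]
def crop(im,x,y,w,h,s,out):
    cv2.imwrite(out,cv2.resize(im[y:y+h,x:x+w],None,fx=s,fy=s,interpolation=cv2.INTER_CUBIC))
E
python3 - <<'E'
import cv2
from h import crop
t=cv2.imread("pics/top0.png");s=cv2.imread("pics/scene0.png")
crop(t,240,115,220,130,3.6,"pics/top0c.png")
crop(s,240,165,250,130,3.2,"pics/scene0c.png")
E
```

```text
(no output)
```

View pics/top0c.png

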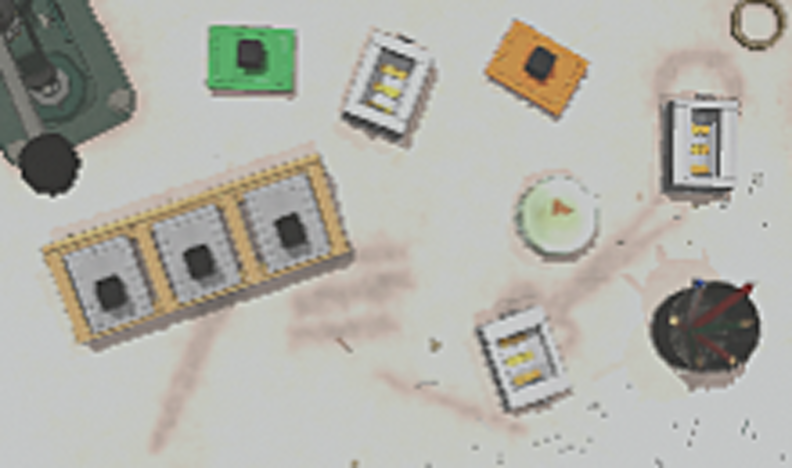

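View pics/scene0c.png

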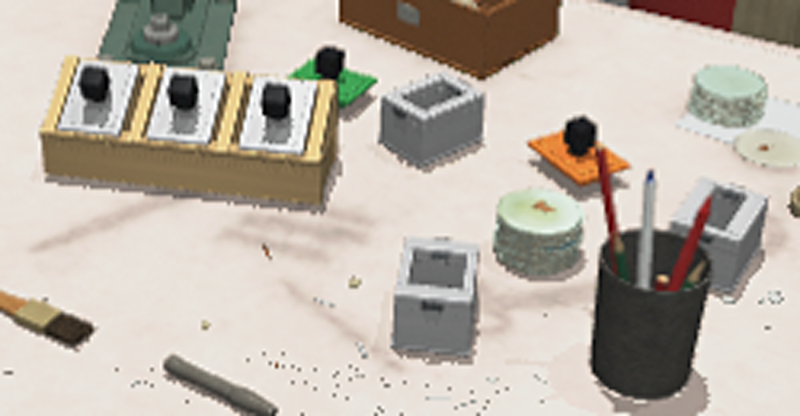

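The crops confirm the front tin, crop (522,358), has a bare light grey rim and its long side roughly along world x. The three lids lie in the wooden rack, and the green and orange ones are separate. I'll zoom in for corner picking.

```bash
python3 - <<'E'
import cv2
from h import crop
t=cv2.imread("pics/top0.png");s=cv2.imread("pics/scene0.png")
crop(t,365,192,45,45,12,"pics/t_tin.png")
crop(t,248,150,95,65,8,"pics/t_rack.png")
crop(s,355,230,45,50,11,"pics/s_tin.png")
crop(s,248,175,105,60,7.6,"pics/s_rack.png")
E
```

```text
(no output)
```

View pics/t_tin.png

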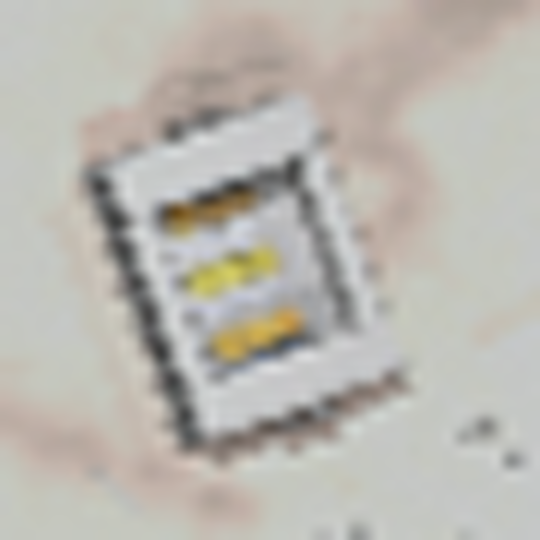

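View pics/t_rack.png

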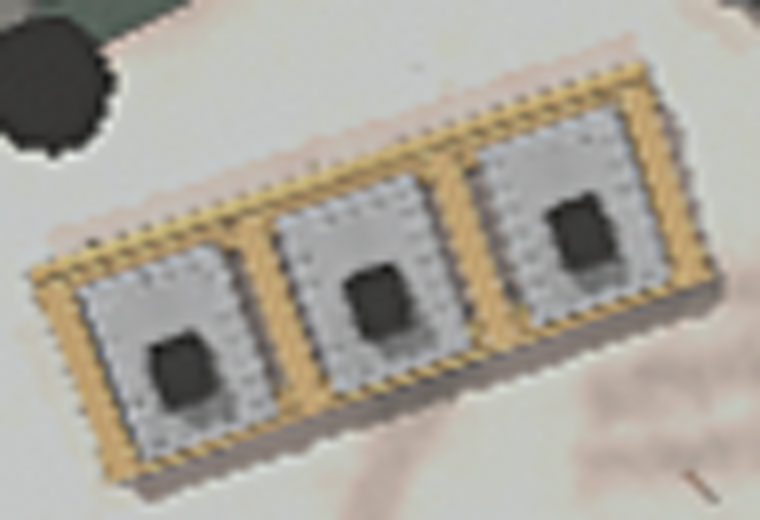

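View pics/s_tin.png

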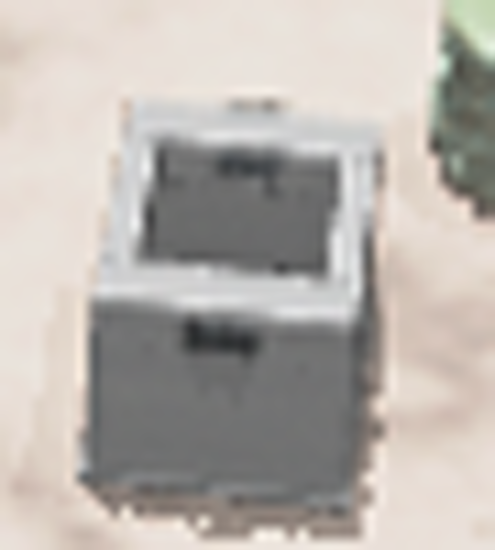

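View pics/s_rack.png

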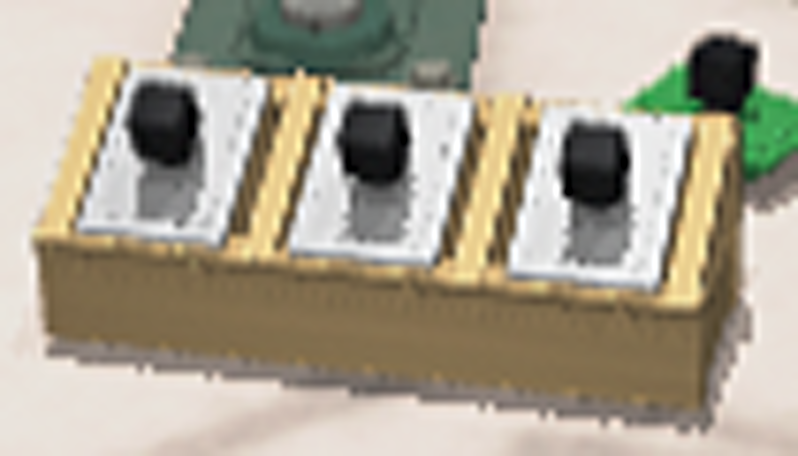

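The front tin's mouth looks close to square: about 40 of 56 mm wide and 46 of 76 mm long, so 46x40. The right lid should therefore have the 43x37 plug. Now I'll compute poses.

```bash
python3 - <<'E'
from rig import eyes
from h import *
from scipy.optimize import least_squares
t=eyes.camera_params("top");s=eyes.camera_params("scene")
w=eyes.camera_params("wrist");T=w["camera_from_world"];print("wristcam pos",-T[:3,:3].T@T[:3,3], "axes", T[:3,:3].round(3))
o=lambda x,y,x0,y0,f:((x+.5)/f-.5+x0,(y+.5)/f-.5+y0)
# tin fit
top=[o(*p,365,192,12) for p in [(105,168),(305,98),(408,372),(205,440)]]
sc=[o(*p,355,230,11) for p in [(130,103),(382,140),(358,320),(95,293)]]
# order: far-left, far-right, near-right, near-left (world: +x +y, +x -y, -x -y, -x +y)
L=np.array([[38,28,0],[38,-28,0],[-38,-28,0],[-38,28,0]])
def f(p):
    c,sn=np.cos(p[2]),np.sin(p[2]);X=L@np.array([[c,-sn,0],[sn,c,0],[0,0,1]]).T+[p[0],p[1],50]
    return X
for nm,use in (("top",1),("scene",2),("both",3)):
    def res(p):
        X=f(p);r=[]
        if use&1: r.append(proj(t,X)-top)
        if use&2: r.append(proj(s,X)-sc)
        return np.concatenate(r).ravel()
    r=least_squares(res,[450,-150,0.3]);print(nm,r.x,np.abs(r.fun).max())
tin=r.x
# other objects
for n,u,v,z in [("pot",436,206,90),("discs",395,175,41),("glue",212,237,118),("spool",233,256,62)]:
    print(n,onz(t,u,v,z))
# rack: lids plate corner fits + knob
# knob tops in top image (crop 248,150,8)
kt=[o(*p,248,150,8) for p in [(183,371),(377,301),(582,232)]]
ks=[o(*p,248,175,7.6) for p in [(163,122),(373,142),(595,163)]]
pl=[[ (80,290),(225,243),(285,408),(140,460)],[(275,218),(418,172),(475,340),(333,392)],[(473,150),(615,103),(675,273),(533,322)]]
pls=[[(123,68),(268,80),(222,243),(80,228)],[(330,85),(475,97),(435,263),(290,250)],[(548,103),(695,118),(655,288),(510,273)]]
PL=np.array([[38,28,5],[38,-28,5],[-38,-28,5],[-38,28,5]])
def rackpts(p):
    x,y,yaw,z=p
    Rr=R.from_euler("z",yaw).as_matrix()@R.from_euler("y",-np.radians(25)).as_matrix()
    out=[];kn=[]
    for k in (78,0,-78):
        c=np.array([x,y,z])
        out.append((PL+[0,k,0])@Rr.T+c); kn.append(Rr@[0,k,26]+c)
    return np.concatenate(out),np.array(kn)
PT=np.array([o(*q,248,150,8) for l in pl for q in l]);PS=np.array([o(*q,248,175,7.6) for l in pls for q in l])
def res(p,m=3):
    X,k=rackpts(p);r=[]
    if m&1:r+=[proj(t,X)-PT,proj(t,k)-kt]
    if m&2:r+=[proj(s,X)-PS,proj(s,k)-ks]
    return np.concatenate(r).ravel()
for m in (1,2,3):
    r=least_squares(res,[560,60,.3,62],args=(m,));print(m,r.x,np.abs(r.fun).max(),np.abs(r.fun).mean())
X,k=rackpts(r.x);print(k)
E
```

```text
wristcam pos [ 78.63916353 523.51581068 373.23558788] axes [[ 0.279  0.96  -0.001]
 [ 0.922 -0.267  0.28 ]
 [ 0.269 -0.079 -0.96 ]]
top [ 5.51012539e+02 -1.73442780e+02  3.62092233e-01] 0.3492293733739018
scene [ 5.48306505e+02 -1.72106700e+02  3.67238223e-01] 1.3691005508305523
both [ 5.49765225e+02 -1.72386676e+02  3.64562891e-01] 1.6051574405143754
pot [ 577.10086472 -321.1384171    90.        ]
discs [ 674.11400237 -201.83981089   41.        ]
glue [471.4269477  350.39020097 118.        ]
spool [412.84274959 296.12091367  62.        ]
1 [6.35361468e+02 1.10017806e+02 3.54568796e-01 8.63069879e+01] 0.8746837075561871 0.416328412623551
2 [6.16966467e+02 1.00674139e+02 3.65689183e-01 7.34252833e+01] 1.1966341959219449 0.45633339888704066
3 [6.36153651e+02 1.12769849e+02 3.60765097e-01 6.08543891e+01] 1.7886003012443439 0.5691653428137078
[[598.33967692 181.87007445  84.41839152]
 [625.8729111  108.89116643  84.41839152]
 [653.40614527  35.91225841  84.41839152]]
```

```bash
cat >> h.py <<'E'
RACK=np.array([636.,112.6,62.]);RYAW=0.361
TIN=np.array([549.8,-172.4,50.]);TYAW=0.3646
TOOL_IN_LID=np.array([[0,1,0],[1,0,0],[0,0,-1.]]) # columns x_t=lid y,y_t=lid x,z_t=-lid z
def lidR(yaw,tilt=0): # tilt: knob leans to -x by tilt deg
    return R.from_euler("z",yaw).as_matrix()@R.from_euler("y",-np.radians(tilt)).as_matrix()
def toolR(yaw,tilt=0): return lidR(yaw,tilt)@TOOL_IN_LID
def qR(q): return R.from_quat([q[1],q[2],q[3],q[0]]).as_matrix()
def plan(p0,R0,p1,R1,n,pad=10):
    rv=R.from_matrix(R0.T@R1).as_rotvec(degrees=True)/n
    rv=np.round(rv,1)+0.
    p=np.array(p0,float);Rc=R0.copy();rows=[]
    for i in range(n):
        tgt=p0+(np.array(p1)-p0)*(i+1)/n
        d=np.round(Rc.T@(tgt-p)/10,2)+0.
        p=p+Rc@d*10; Rc=Rc@R.from_rotvec(rv,degrees=True).as_matrix()
        rows.append([*map(float,d),*map(float,rv)])
    print("maxshift",max(max(map(abs,r[:3])) for r in rows),"dist/row",np.linalg.norm(p1-p0)/n,"ang",np.linalg.norm(rv))
    k=0
    while len(rows)<pad*int(np.ceil(n/pad)): rows.append([0]*6)
    for i in range(0,len(rows),10):
        print("["+",".join("["+",".join(f"{v:g}" for v in r)+"]" for r in rows[i:i+10])+"]")
    return p,Rc
def now():
    from rig import ctrl
    s=ctrl.sense();return np.array(s["eef_pos"]),qR(s["ee_rot"]),s
E
python3 - <<'E'
from rig import eyes
from h import *
t=eyes.camera_params("top");s=eyes.camera_params("scene")
c1,d1=ray(t,253,160);c2,d2=ray(s,273,31)
A=np.stack([d1,-d2],1);l=np.linalg.lstsq(A,c2-c1,rcond=None)[0];print("ball",c1+d1*l[0],c2+d2*l[1])
p,R0,_=now()
lz=lidR(RYAW,25)[:,2]
plan(p,R0,RACK+lz*95,toolR(RYAW,25),14)
E
```

```text
ball [655.44575217 180.93418662 498.82083539] [653.4820707  183.46711651 498.92750883]
maxshift 4.31 dist/row 43.78022242239119 ang 4.149698784249286
[[-3.91,-1.88,0.59,-1.7,-0.8,3.7],[-4.01,-1.64,0.6,-1.7,-0.8,3.7],[-4.11,-1.4,0.6,-1.7,-0.8,3.7],[-4.18,-1.15,0.63,-1.7,-0.8,3.7],[-4.23,-0.89,0.66,-1.7,-0.8,3.7],[-4.28,-0.65,0.69,-1.7,-0.8,3.7],[-4.29,-0.38,0.74,-1.7,-0.8,3.7],[-4.31,-0.13,0.78,-1.7,-0.8,3.7],[-4.29,0.12,0.85,-1.7,-0.8,3.7],[-4.27,0.38,0.92,-1.7,-0.8,3.7]]
[[-4.22,0.62,0.99,-1.7,-0.8,3.7],[-4.15,0.86,1.07,-1.7,-0.8,3.7],[-4.08,1.09,1.16,-1.7,-0.8,3.7],[-3.99,1.32,1.25,-1.7,-0.8,3.7],[0,0,0,0,0,0],[0,0,0,0,0,0],[0,0,0,0,0,0],[0,0,0,0,0,0],[0,0,0,0,0,0],[0,0,0,0,0,0]]
```

Call:
move_arm([
  [-3.91,-1.88,0.59,-1.7,-0.8,3.7],
  [-4.01,-1.64,0.6,-1.7,-0.8,3.7],
  [-4.11,-1.4,0.6,-1.7,-0.8,3.7],
  [-4.18,-1.15,0.63,-1.7,-0.8,3.7],
  [-4.23,-0.89,0.66,-1.7,-0.8,3.7],
  [-4.28,-0.65,0.69,-1.7,-0.8,3.7],
  [-4.29,-0.38,0.74,-1.7,-0.8,3.7],
  [-4.31,-0.13,0.78,-1.7,-0.8,3.7],
  [-4.29,0.12,0.85,-1.7,-0.8,3.7],
  [-4.27,0.38,0.92,-1.7,-0.8,3.7],
], grip=5)

```text
time_s: 1.15
eef_pos: [470.5, 212.9, 171.9]
ee_rot: [0.089, 0.446, 0.881, 0.135]
force: [0.7, 0.7, 1.2]
grip_width: 0.59
```

Call:
move_arm([
  [-4.22,0.62,0.99,-1.7,-0.8,3.7],
  [-4.15,0.86,1.07,-1.7,-0.8,3.7],
  [-4.08,1.09,1.16,-1.7,-0.8,3.7],
  [-3.99,1.32,1.25,-1.7,-0.8,3.7],
  [0,0,0,0,0,0],
  [0,0,0,0,0,0],
  [0,0,0,0,0,0],
  [0,0,0,0,0,0],
  [0,0,0,0,0,0],
  [0,0,0,0,0,0],
])

```text
time_s: 2.15
eef_pos: [598.4, 99.1, 148.6]
ee_rot: [0.121, 0.551, 0.805, 0.184]
force: [-0.1, -0.4, 0.9]
grip_width: 0.588
```

```bash
python3 - <<'E'
from rig import eyes
from h import *
import pickle
p,R0,s=now();print(p,s["joints"],s["time_s"],s["force"],s["grip_width"])
lz=lidR(RYAW,25)[:,2]
print("err",p-(RACK+lz*95),R.from_matrix(R0.T@toolR(RYAW,25)).as_rotvec(degrees=True))
w=eyes.camera_params("wrist");pickle.dump(w,open("w1.pkl","wb"))
cv2.imwrite("pics/w1.png",eyes.capture("wrist"))
E
```

```text
[598.43849141  99.09652672 148.63724776] [-0.11925841  0.37443306  1.71391939  0.33510906  0.68765629 -0.70930803] 2.15 [-0.11397454 -0.37695234  0.87209315] 0.5881918086330016
err [-5.97301119e-04  6.77459512e-01  5.38007988e-01] [ 0.40712065 -0.68036849  0.32096434]
```

View pics/w1.png

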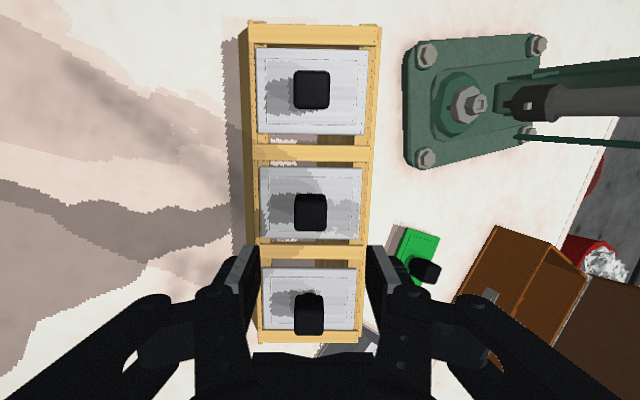

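The wrist view shows the three rack lids with knobs at about (312,90), (310,212) and (309,312), and the green look-alike off at (418,255). I'll refine the rack pose from plate corners.

```bash
python3 - <<'E'
from h import *
im=cv2.imread("pics/w1.png");crop(im,230,15,160,150,4,"pics/w1a.png");crop(im,230,145,160,150,4,"pics/w1b.png")
import pickle
w=pickle.load(open("w1.pkl","rb"))
PL=np.array([[38,28,5],[38,-28,5],[-38,-28,5],[-38,28,5],[0,0,36]])
for k in (78,0,-78):
    print(proj(w,(PL+[0,k,0])@lidR(RYAW,25).T+RACK).round(0).tolist())
E
```

```text
[[369.0, 54.0], [364.0, 139.0], [257.0, 139.0], [254.0, 53.0], [311.0, 96.0]]
[[363.0, 170.0], [359.0, 241.0], [261.0, 241.0], [259.0, 170.0], [311.0, 220.0]]
[[358.0, 267.0], [355.0, 328.0], [265.0, 328.0], [262.0, 267.0], [310.0, 322.0]]
```

View pics/w1a.png

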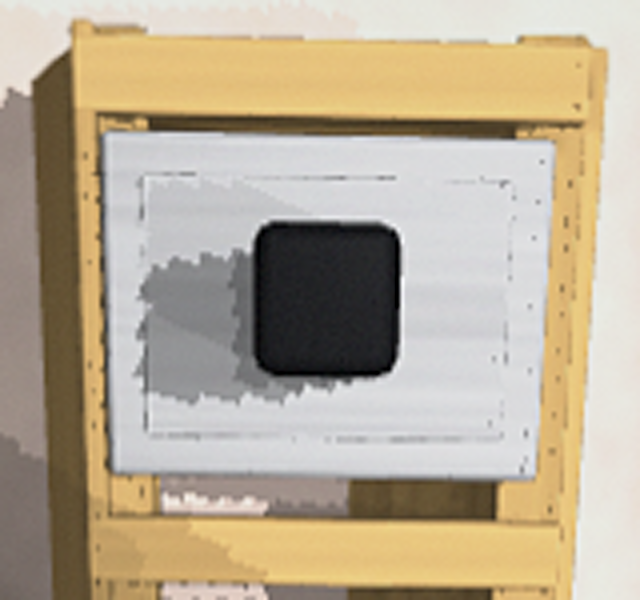

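View pics/w1b.png

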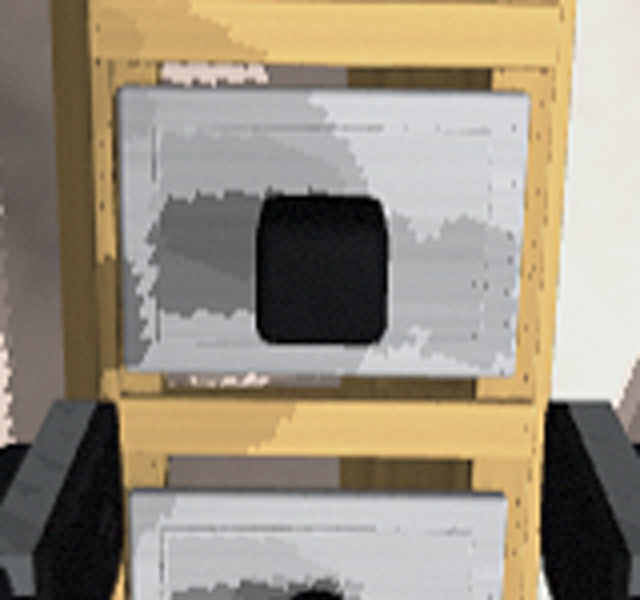

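```bash
python3 - <<'E'
from h import *
import pickle
from scipy.optimize import least_squares
w=pickle.load(open("w1.pkl","rb"))
o=lambda x,y,y0:((x+.5)/4-.5+230,(y+.5)/4-.5+y0)
C=np.array([[38,28,5],[38,-28,5],[-38,-28,5],[-38,28,5.]])
obs=[];P=[]
for k,y0,l in ((78,15,[(555,142),(537,478),(112,472),(103,133)]),(0,145,[(530,94),(515,375),(127,370),(120,88)]),(-78,145,[(507,493),None,None,(132,491)])):
    for c,q in zip(C,l):
        if q: obs.append(o(*q,y0));P.append(c+[0,k,0])
obs=np.array(obs);P=np.array(P)
def f(p): return (proj(w,P@lidR(p[2],p[4] if len(p)>4 else 25).T+[p[0],p[1],p[3] if len(p)>3 else 62])-obs).ravel()
for x0 in ([636,112,.361],[636,112,.361,62],[636,112,.361,62,25]):
    r=least_squares(f,x0);print(r.x,np.abs(r.fun).max()); 
print(r.fun.reshape(-1,2).round(1).tolist())
# per-lid fit with z,tilt fixed
for i,k in ((0,78),(4,0)):
    g=lambda p:(proj(w,(P[i:i+4]-[0,k,0])@lidR(p[2],25).T+[p[0],p[1],p[3]])-obs[i:i+4]).ravel()
    q=least_squares(g,[636,112,.36,62]);print(k,q.x,np.abs(q.fun).max())
E
```

```text
[6.34803007e+02 1.14616339e+02 3.51625813e-01] 3.4174398990402324
[6.34473216e+02 1.14602342e+02 3.51767361e-01 6.27542129e+01] 3.0589001452189564
[6.34470456e+02 1.14602762e+02 3.51423526e-01 6.27575012e+01
 2.46072026e+01] 2.91781339549982
[[1.4, -0.0], [0.9, 2.3], [-0.4, 2.4], [-0.9, 0.1], [0.9, -0.9], [0.6, 0.8], [-1.0, 1.2], [-1.4, -0.6], [1.2, -2.8], [-1.5, -2.9]]
78 [6.09143743e+02 1.89541550e+02 3.50014601e-01 5.79867412e+01] 0.4503012485565705
0 [6.37055019e+02 1.14171326e+02 3.49810436e-01 5.82913122e+01] 0.22239050644526515
```

```bash
python3 - <<'E'
from h import *
import pickle
from scipy.optimize import least_squares
w=pickle.load(open("w1.pkl","rb"))
o=lambda x,y,y0:((x+.5)/4-.5+230,(y+.5)/4-.5+y0)
C=np.array([[1,1],[1,-1],[-1,-1],[-1,1.]])
obs=[];P=[]
for k,y0,l in ((78,15,[(555,142),(537,478),(112,472),(103,133)]),(0,145,[(530,94),(515,375),(127,370),(120,88)]),(-78,145,[(507,493),None,None,(132,491)])):
    for c,q in zip(C,l):
        if q: obs.append(o(*q,y0));P.append([*c,k])
obs=np.array(obs);P=np.array(P)
def f(p,t=25):
    X=np.stack([P[:,0]*p[4],P[:,1]*p[5]+P[:,2],0*P[:,0]+5],1)
    return (proj(w,X@lidR(p[2],t).T+[p[0],p[1],p[3]])-obs).ravel()
r=least_squares(f,[636,112,.361,62,38,28]);print(r.x,np.abs(r.fun).max())
f2=lambda p:f(np.array([p[0],p[1],p[2],62,p[3],p[4]]))
r=least_squares(f2,[636,112,.361,38,28]);print(r.x,np.abs(r.fun).max())
E
```

```text
[6.32938442e+02 1.14843814e+02 3.52871175e-01 6.56868980e+01
 3.67402767e+01 2.68059023e+01] 0.7577052082733644
[6.34638385e+02 1.14848778e+02 3.51997395e-01 3.73839296e+01
 2.70393425e+01] 2.5895351496413923
```

```bash
sed -i 's/^RACK=.*/RACK=np.array([634.5,114.8,62.5]);RYAW=0.352/' h.py; python3 - <<'E'
from h import *
p,R0,s=now()
lz=lidR(RYAW,25)[:,2]
plan(p,R0,RACK+lz*9.5,toolR(RYAW,25),5)
E
```

```text
maxshift 1.71 dist/row 17.02636470253552 ang 0.30000000000000004
[[0.02,-0.03,1.7,0.1,-0.2,0.2],[0.03,-0.02,1.7,0.1,-0.2,0.2],[0.03,-0.02,1.71,0.1,-0.2,0.2],[0.04,-0.02,1.7,0.1,-0.2,0.2],[0.05,-0.02,1.7,0.1,-0.2,0.2],[0,0,0,0,0,0],[0,0,0,0,0,0],[0,0,0,0,0,0],[0,0,0,0,0,0],[0,0,0,0,0,0]]
```

Call:
move_arm([
  [0.02,-0.03,1.7,0.1,-0.2,0.2],
  [0.03,-0.02,1.7,0.1,-0.2,0.2],
  [0.03,-0.02,1.7,0.1,-0.2,0.2],
  [0.04,-0.02,1.2,0.1,-0.2,0.2],
  [0.05,-0.02,0.7,0.1,-0.2,0.2],
  [0,0,0.6,0,0,0],
  [0,0,0.5,0,0,0],
  [0,0,0.4,0,0,0],
  [0,0,0,0,0,0],
  [0,0,0,0,0,0],
])

```text
time_s: 3.2
eef_pos: [630.9, 112.9, 71.2]
ee_rot: [0.124, 0.561, 0.799, 0.177]
force: [-0.5, -0.9, 0.1]
grip_width: 0.584
```

Call:
move_arm([
  [0,0,0,0,0,0],
  [0,0,0,0,0,0],
  [0,0,0,0,0,0],
  [0,0,0,0,0,0],
  [0,0,0,0,0,0],
  [0,0,0,0,0,0],
  [0,0,0,0,0,0],
  [0,0,0,0,0,0],
  [0,0,0,0,0,0],
  [0,0,0,0,0,0],
], grip=0.5, newtons=40)

```text
time_s: 4.2
eef_pos: [631.0, 112.9, 71.4]
ee_rot: [0.124, 0.561, 0.799, 0.177]
force: [-3.9, -1.0, 5.6]
grip_width: 0.252
```

```bash
python3 - <<'E'
from h import *
p,R0,s=now();print(p,s["force"],s["grip_width"],s["joints"].round(2),s["time_s"])
L=lidR(RYAW,25);print("in lid frame",L.T@(p-RACK))
# lift along lid z 100mm then knob leaning away: pose at (560,60,300) tilt -20
plan(p,R0,p+L[:,2]*90,R0,4)
p2=p+L[:,2]*90
plan(p2,R0,np.array([545,60,290.]),toolR(.5,-22),7)
E
```

```text
[630.9630238  112.89057014  71.43230869] [-3.86512687 -0.95059234  5.574588  ] 0.25221609202930545 [-0.08  0.55  1.67  0.34  0.54 -0.68] 4.2
in lid frame [ 0.16927289 -0.57288921  9.77677893]
maxshift 2.25 dist/row 22.5 ang 0.0
[[0,0,-2.25,0,0,0],[-0.01,-0.01,-2.25,0,0,0],[0,0,-2.25,0,0,0],[-0.01,0,-2.25,0,0,0],[0,0,0,0,0,0],[0,0,0,0,0,0],[0,0,0,0,0,0],[0,0,0,0,0,0],[0,0,0,0,0,0],[0,0,0,0,0,0]]
maxshift 2.14 dist/row 21.607449513011943 ang 6.8249542123006215
[[-0.29,0.04,-2.14,6.7,0,-1.3],[-0.29,-0.22,-2.13,6.7,0,-1.3],[-0.28,-0.48,-2.09,6.7,0,-1.3],[-0.27,-0.71,-2.02,6.7,0,-1.3],[-0.24,-0.96,-1.92,6.7,0,-1.3],[-0.23,-1.18,-1.8,6.7,0,-1.3],[-0.19,-1.39,-1.64,6.7,0,-1.3],[0,0,0,0,0,0],[0,0,0,0,0,0],[0,0,0,0,0,0]]
```

Call:
move_arm([
  [0,0,-1.5,0,0,0],
  [0,0,-2.5,0,0,0],
  [0,0,-2.5,0,0,0],
  [0,0,-2.5,0,0,0],
  [-0.34,0.05,-2.5,7.8,0,-1.5],
  [-0.34,-0.3,-2.5,7.8,0,-1.5],
  [-0.33,-0.6,-2.4,7.8,0,-1.5],
  [-0.32,-0.9,-2.3,7.8,0,-1.5],
  [-0.3,-1.2,-2.2,7.8,0,-1.5],
  [-0.25,-1.5,-2,7.8,0,-1.5],
])

```text
time_s: 5.2
eef_pos: [547.9, 60.7, 291.8]
ee_rot: [-0.097, 0.501, 0.844, -0.167]
force: [0.6, -1.1, -1.5]
grip_width: 0.25
```

```bash
python3 - <<'E'
from rig import eyes
from h import *
p,R0,s=now();print(p,s["force"],s["grip_width"],s["joints"].round(2),s["time_s"])
im=eyes.capture("scene");sp=eyes.camera_params("scene")
u=proj(sp,p)[0];print(u)
crop(im,int(u[0])-40,int(u[1])-40,80,80,8,"pics/s2.png")
np.save("s2.npy",im)
E
```

```text
[547.87466052  60.73229885 291.76638475] [ 0.61073064 -1.1084879  -1.51112156] 0.24992174496932437 [-0.01  0.56  1.02 -0.2   1.89 -0.54] 5.2
[292.36447775 134.45904086]
```

View pics/s2.png

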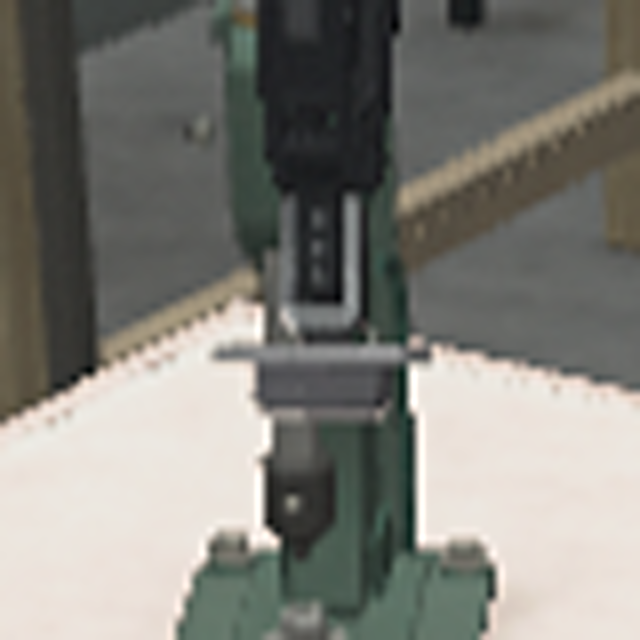

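The scene view shows the lid edge-on, plate x 212–430 and plug 257–390 in the crop. I'll compare that with the prediction for each plug.

```bash
cat >> h.py <<'E'
def predict(p,R0,sp,x0,y0,f,off=9.8):
    Rl=R0@TOOL_IN_LID.T  # lid rotation
    O=p-Rl[:,2]*off
    def sil(hx,hy,z0,z1):
        X=np.array([[a*hx,b*hy,z] for a in(-1,1) for b in(-1,1) for z in(z0,z1)])
        q=proj(sp,X@Rl.T+O);q=(q-[x0,y0]+.5)*f-.5
        return q[:,0].min().round(),q[:,0].max().round(),(q[:,0].max()-q[:,0].min()).round()
    print("plate",sil(38,28,0,5))
    for L,W in((57,23),(50,30),(43,37)): print(L,W,sil(L/2,W/2,-15,-1))
E
python3 - <<'E'
from rig import eyes
from h import *
p,R0,s=now();sp=eyes.camera_params("scene")
predict(p,R0,sp,252,94,8)
E
```

```text
plate (np.float64(212.0), np.float64(434.0), np.float64(222.0))
57 23 (np.float64(274.0), np.float64(376.0), np.float64(102.0))
50 30 (np.float64(263.0), np.float64(386.0), np.float64(123.0))
43 37 (np.float64(253.0), np.float64(397.0), np.float64(144.0))
```

```bash
python3 - <<'E'
from h import *
im=np.load("s2.npy")[94:174,252:332]
cv2.imwrite("pics/s2b.png",cv2.resize(im[40:55,22:58],None,fx=20,fy=20,interpolation=cv2.INTER_NEAREST))
E
```

```text
(no output)
```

View pics/s2b.png

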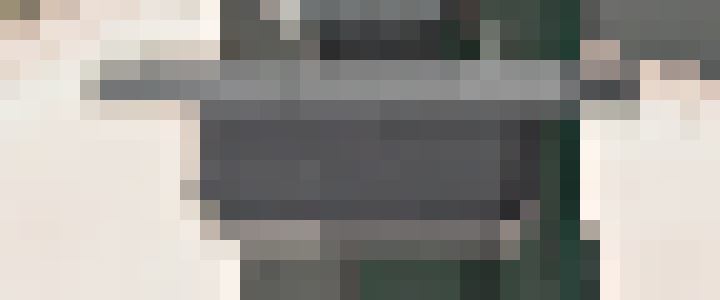

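```bash
python3 - <<'E'
from rig import eyes
from h import *
t=cv2.imread("pics/top0.png");s=cv2.imread("pics/scene0.png")
outs=[]
for nm,im,(x0,y0) in (("top",t,(365,192)),("scene",s,(355,230))):
    P=eyes.camera_params(nm)
    for L,W in((60,26),(53,33),(46,40)):
        c=cv2.resize(im[y0:y0+48,x0:x0+45],None,fx=5.5,fy=5.5,interpolation=cv2.INTER_CUBIC)
        for a,b in((L,W),(76,56)):
            X=np.array([[a/2,b/2,0],[a/2,-b/2,0],[-a/2,-b/2,0],[-a/2,b/2,0]])@lidR(TYAW).T+TIN
            q=((proj(P,X)-[x0,y0]+.5)*5.5-.5).round().astype(int)
            cv2.polylines(c,[q],True,(0,0,255),1)
        outs.append(c)
cv2.imwrite("pics/mouth.png",np.vstack([np.hstack(outs[:3]),np.hstack(outs[3:])]))
E
```

```text
(no output)
```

View pics/mouth.png

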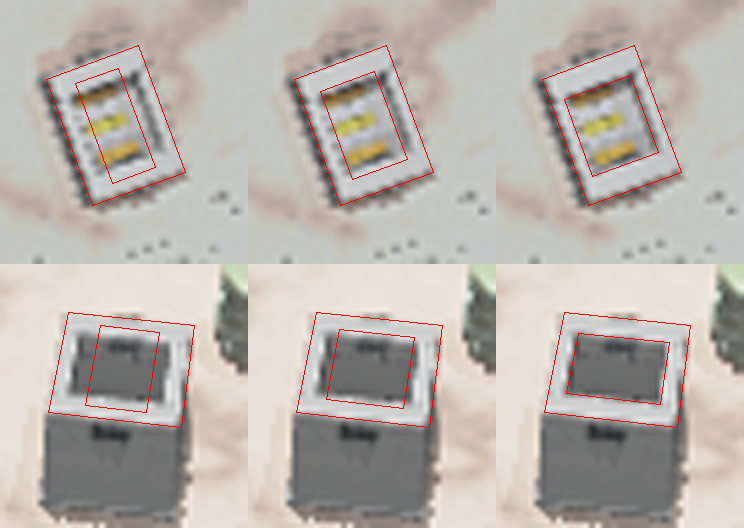

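The 46x40 outline matches the front tin's mouth (right column). The held lid's plug front face is about 15 px, which points to 43x37. I'll carry it to a hover beside the tin where the wrist camera sees both tin and lid.

```bash
python3 - <<'E'
from h import *
p,R0,s=now()
plan(p,R0,TIN+lidR(TYAW)[:,1]*-85+[0,0,205],toolR(TYAW,0),8)
E
```

```text
maxshift 3.77 dist/row 39.56014809467235 ang 2.979932885150268
[[-3.62,-1.22,1.04,-2.8,0.2,1],[-3.64,-1.2,0.97,-2.8,0.2,1],[-3.67,-1.18,0.9,-2.8,0.2,1],[-3.69,-1.17,0.83,-2.8,0.2,1],[-3.71,-1.13,0.76,-2.8,0.2,1],[-3.73,-1.11,0.69,-2.8,0.2,1],[-3.76,-1.07,0.62,-2.8,0.2,1],[-3.77,-1.04,0.56,-2.8,0.2,1],[0,0,0,0,0,0],[0,0,0,0,0,0]]
```

Call:
move_arm([
  [-3.62,-1.22,1.04,-2.8,0.2,1],
  [-3.64,-1.2,0.97,-2.8,0.2,1],
  [-3.67,-1.18,0.9,-2.8,0.2,1],
  [-3.69,-1.17,0.83,-2.8,0.2,1],
  [-3.71,-1.13,0.76,-2.8,0.2,1],
  [-3.73,-1.11,0.69,-2.8,0.2,1],
  [-3.76,-1.07,0.62,-2.8,0.2,1],
  [-3.77,-1.04,0.56,-2.8,0.2,1],
  [0,0,0,0,0,0],
  [0,0,0,0,0,0],
])

```text
time_s: 6.25
eef_pos: [580.0, -251.9, 249.9]
ee_rot: [0.003, 0.571, 0.821, 0.003]
force: [0.3, 0.2, 0.1]
grip_width: 0.249
```

```bash
python3 - <<'E'
from rig import eyes
from h import *
import pickle
p,R0,s=now();print(p,s["force"],s["grip_width"],s["joints"].round(2),s["dq"].round(3),s["time_s"])
print(R.from_matrix(R0.T@toolR(TYAW,0)).as_rotvec(degrees=True))
w=eyes.camera_params("wrist");pickle.dump((w,p,R0),open("w3.pkl","wb"))
cv2.imwrite("pics/w3.png",eyes.capture("wrist"))
E
```

```text
[ 579.97123994 -251.9088088   249.89673267] [0.2719284  0.2082344  0.05910557] 0.24926732142665253 [-0.6   0.54  1.11  0.01  1.48 -0.95] [ 0.042 -0.014 -0.005 -0.005  0.016  0.002] 6.25
[ 0.49363139  0.11229926 -0.48772989]
```

View pics/w3.png

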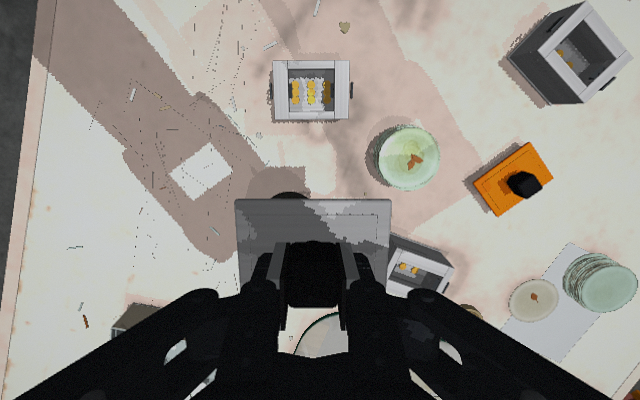

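The tin rim is at (311,90) with its long side along the image x. The held lid's far edge runs from (235,199) to (391,199). I'll measure both.

```bash
python3 - <<'E'
from h import *
im=cv2.imread("pics/w3.png");crop(im,260,50,100,80,7,"pics/w3a.png");crop(im,225,190,180,60,4,"pics/w3b.png")
E
```

```text
(no output)
```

View pics/w3a.png

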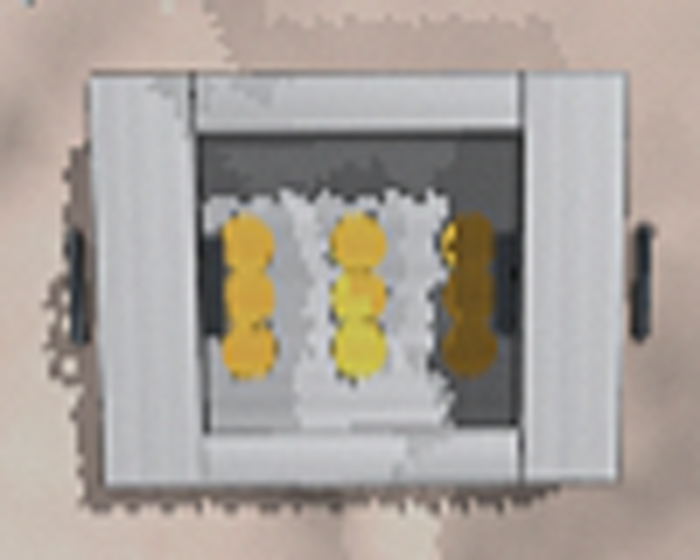

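View pics/w3b.png

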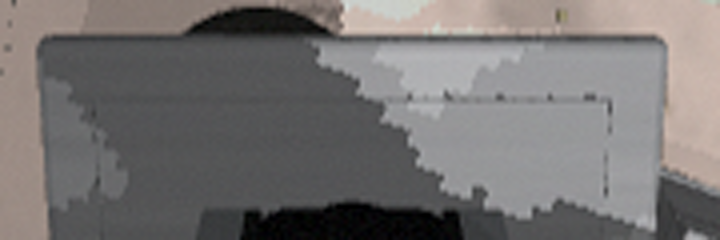

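```bash
python3 - <<'E'
from h import *
import pickle
from scipy.optimize import least_squares
w,p,R0=pickle.load(open("w3.pkl","rb"))
o=lambda x,y,x0,y0,f:((x+.5)/f-.5+x0,(y+.5)/f-.5+y0)
# image right=+lid x, up=+lid y
def fit(a,b,q,x0):
    P=np.array([[-a,b,0],[a,b,0],[a,-b,0],[-a,-b,0]])/2
    obs=np.array([o(*u,260,50,7) for u in q])
    f=lambda v:(proj(w,P@lidR(v[2]).T+[v[0],v[1],50])-obs).ravel()
    r=least_squares(f,x0);print(r.x,r.fun.round(1));return r.x
fit(76,56,[(90,73),(629,72),(621,482),(104,486)],[550,-172,.36])
fit(46,40,[(197,131),(521,131),(519,427),(205,432)],[550,-172,.36])
# lid
Rl=R0@TOOL_IN_LID.T
P=np.array([[-37.5,27.5,4.5],[37.5,27.5,4.5]])
obs=np.array([o(*u,225,190,4) for u in [(38,37),(667,38)]])
for h in (8,9.8,11.5):
  f=lambda v:(proj(w,(P@R.from_euler("z",v[2]).as_matrix().T+[v[0],v[1],-h])@Rl.T+p)-obs).ravel()
  r=least_squares(f,[0,0,0]);print("lid in hand",h,r.x,r.fun.round(2))
  f=lambda v:(proj(w,(P@R.from_euler("z",v[2]).as_matrix().T+[v[0],v[1],v[3]])@Rl.T+p)-obs).ravel()
r=least_squares(f,[0,0,0,-10]);print(r.x,r.fun.round(2))
print("tcp proj",proj(w,p))
E
```

```text
[ 5.50836779e+02 -1.71238659e+02  3.61544254e-01] [-0.5 -0.2  0.5 -0.4  0.1  0.4 -0.2  0.3]
[ 5.50704944e+02 -1.71154093e+02  3.64497936e-01] [-0.3  0.3  0.3 -0.1  0.1  0.  -0.2 -0.3]
lid in hand 8 [ 0.46281706  1.41677032 -0.0015998 ] [-1.39  0.1   1.39  0.1 ]
lid in hand 9.8 [ 0.46465912  0.93698878 -0.00159402] [-0.41  0.03  0.41  0.03]
lid in hand 11.5 [ 0.46639218  0.48310354 -0.00158881] [ 0.48 -0.03 -0.48 -0.04]
[ 4.65454427e-01  7.28703599e-01 -1.59161107e-03 -1.05804569e+01] [0. 0. 0. 0.]
tcp proj [[311.69962383 258.58240408]]
```

```bash
sed -i 's/^TIN=.*/TIN=np.array([550.8,-171.2,50.]);TYAW=0.363/' h.py; python3 - <<'E'
from h import *
p,R0,s=now()
a,Ra=plan(p,R0,np.array([550.65,-172,180]),toolR(TYAW,0),3)
plan(a,Ra,np.array([550.65,-172,84]),Ra,4)
E
```

```text
maxshift 2.82 dist/row 36.601189793243286 ang 0.223606797749979
[[2.81,-0.02,2.34,0.2,0,-0.1],[2.82,-0.01,2.34,0.2,0,-0.1],[2.81,0,2.34,0.2,0,-0.1],[0,0,0,0,0,0],[0,0,0,0,0,0],[0,0,0,0,0,0],[0,0,0,0,0,0],[0,0,0,0,0,0],[0,0,0,0,0,0],[0,0,0,0,0,0]]
maxshift 2.4 dist/row 23.999324244151516 ang 0.0
[[0.01,0,2.4,0,0,0],[0,0.01,2.4,0,0,0],[0.01,0,2.4,0,0,0],[0,0.01,2.4,0,0,0],[0,0,0,0,0,0],[0,0,0,0,0,0],[0,0,0,0,0,0],[0,0,0,0,0,0],[0,0,0,0,0,0],[0,0,0,0,0,0]]
```

Call:
move_arm([
  [2.8,0,2.3,0.2,0,-0.1],
  [2.8,0,2.3,0.2,0,-0.1],
  [2.8,0,2.3,0.2,0,-0.1],
  [0,0,2.4,0,0,0],
  [0,0,2.4,0,0,0],
  [0,0,2.4,0,0,0],
  [0,0,2.2,0,0,0],
  [0,0,0,0,0,0],
  [0,0,0,0,0,0],
  [0,0,0,0,0,0],
])

```text
time_s: 7.3
eef_pos: [551.6, -172.9, 89.2]
ee_rot: [0.002, 0.567, 0.823, -0.002]
force: [-0.4, 0.0, -0.7]
grip_width: 0.246
```

```bash
python3 - <<'E'
from rig import eyes
from h import *
p,R0,s=now();print(p,s["force"],s["grip_width"],s["dq"].round(3),s["time_s"])
rv=R.from_matrix(R0.T@toolR(TYAW,0)).as_rotvec(degrees=True);print(rv)
print("tool-frame cm to target xy",R0.T@(np.array([550.65,-172,75])-p)/10)
im=eyes.capture("scene");u=proj(eyes.camera_params("scene"),p)[0].astype(int)
crop(im,u[0]-45,u[1]-45,90,90,7,"pics/s4.png")
E
```

```text
[ 551.60127989 -172.94179851   89.20202631] [-0.36221008  0.01441943 -0.72830119] 0.24592441010240862 [-0.005 -0.002 -0.    -0.003 -0.002 -0.   ] 7.3
[-0.05191484  0.25278294  0.07043913]
tool-frame cm to target xy [ 0.12815279 -0.05404738  1.41970083]
```

View pics/s4.png

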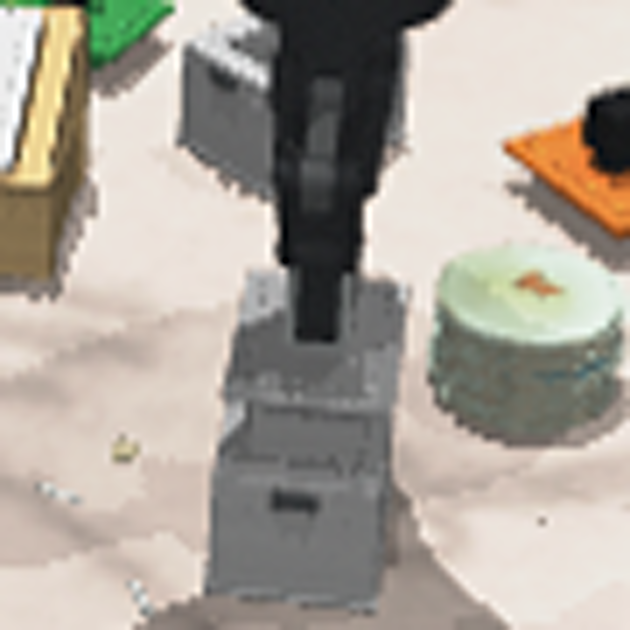

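Call:
move_arm([
  [0.13,-0.05,0,-0.05,0.25,0],
  [0,0,0.3,0,0,0],
  [0,0,0.3,0,0,0],
  [0,0,0.3,0,0,0],
  [0,0,0.2,0,0,0],
  [0,0,0.2,0,0,0],
  [0,0,0.2,0,0,0],
  [0,0,0.2,0,0,0],
  [0,0,0.1,0,0,0],
  [0,0,0,0,0,0],
])

```text
time_s: 8.35
eef_pos: [550.1, -172.1, 69.6]
ee_rot: [-0.001, 0.568, 0.823, -0.0]
force: [1.7, 0.6, -1.4]
grip_width: 0.251
```

```bash
python3 - <<'E'
from h import *
p,R0,s=now();print(p,s["force"],s["wrist_torque"].round(3),s["grip_width"],s["time_s"])
print(R.from_matrix(R0.T@toolR(TYAW,0)).as_rotvec(degrees=True))
E
```

```text
[ 550.05083455 -172.05923666   69.62188087] [ 1.65124387  0.55597252 -1.41987903] [ 0.109 -0.355  0.006] 0.25065449801150086 8.35
[-0.08135405 -0.09896215  0.02999686]
```

Call:
move_arm([
  [0,0,0.1,0,0,0],
  [0,0,0.1,0,0,0],
  [0,0,0.1,0,0,0],
  [0,0,0.1,0,0,0],
  [0,0,0.1,0,0,0],
  [0,0,0.1,0,0,0],
  [0,0,0.1,0,0,0],
  [0,0,0.1,0,0,0],
  [0,0,0,0,0,0],
  [0,0,0,0,0,0],
], newtons=60)

```text
time_s: 9.35
eef_pos: [549.6, -171.8, 61.1]
ee_rot: [-0.002, 0.568, 0.823, -0.0]
force: [1.4, 1.0, -5.3]
grip_width: 0.243
```

```bash
python3 - <<'E'
from h import *
p,R0,s=now();print(p,s["force"],s["wrist_torque"].round(3),s["grip_width"],s["time_s"])
print(R.from_matrix(R0.T@toolR(TYAW,0)).as_rotvec(degrees=True))
E
```

```text
[ 549.57968199 -171.83504232   61.14257831] [ 1.41980539  1.0203261  -5.3308845 ] [ 0.165 -0.337 -0.055] 0.24294592422772543 9.35
[-0.1391315  -0.16508651  0.02690983]
```

Call:
move_arm([
  [0,0,0.1,0,0,0],
  [0,0,0.1,0,0,0],
  [0,0,0.05,0,0,0],
  [0,0,0,0,0,0],
  [0,0,0,0,0,0],
  [0,0,0,0,0,0],
  [0,0,0,0,0,0],
  [0,0,0,0,0,0],
  [0,0,0,0,0,0],
  [0,0,0,0,0,0],
])

```text
time_s: 10.35
eef_pos: [549.9, -172.1, 60.1]
ee_rot: [-0.001, 0.568, 0.823, -0.0]
force: [-2.3, 2.7, 6.5]
grip_width: 0.243
```

```bash
python3 - <<'E'
from rig import eyes
from h import *
p,R0,s=now();print(p,s["force"],s["wrist_torque"].round(3),s["grip_width"],s["time_s"])
im=eyes.capture("scene");u=proj(eyes.camera_params("scene"),p)[0].astype(int)
crop(im,u[0]-35,u[1]-35,70,70,9,"pics/s5.png")
E
```

```text
[ 549.91127728 -172.05419662   60.14342028] [-2.25334655  2.68421239  6.45993748] [ 0.358  0.283 -0.026] 0.24300903327292653 10.35
```

View pics/s5.png

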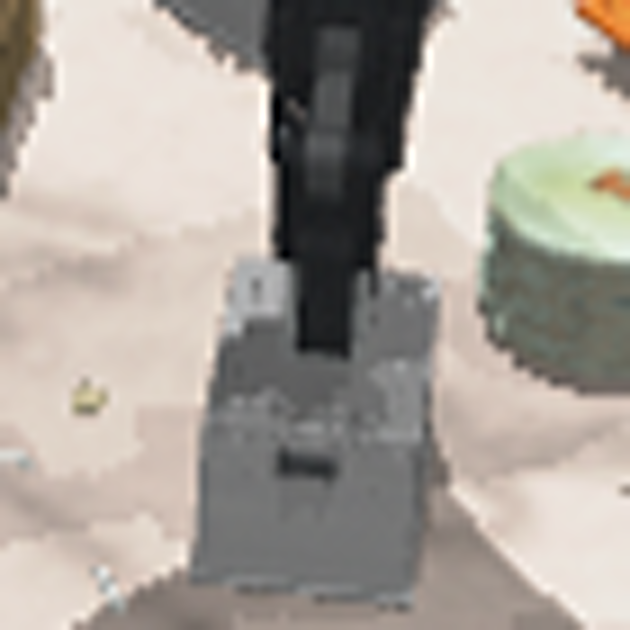

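The lid looks flush on the tin in the scene crop, around (320,350). I'll press to roughly 15 N to be sure, then open.

Call:
move_arm([
  [0,0,0.1,0,0,0],
  [0,0,0.05,0,0,0],
  [0,0,0,0,0,0],
  [0,0,0,0,0,0],
  [0,0,0,0,0,0],
  [0,0,0,0,0,0],
  [0,0,0,0,0,0],
  [0,0,0,0,0,0],
  [0,0,0,0,0,0],
  [0,0,0,0,0,0],
])

```text
time_s: 11.4
eef_pos: [549.9, -172.0, 60.1]
ee_rot: [-0.001, 0.567, 0.823, -0.0]
force: [-8.5, 5.7, 18.8]
grip_width: 0.246
```

Call:
move_arm([
  [0,0,-0.1,0,0,0],
  [0,0,-0.1,0,0,0],
  [0,0,0,0,0,0],
  [0,0,0,0,0,0],
  [0,0,0,0,0,0],
  [0,0,0,0,0,0],
  [0,0,0,0,0,0],
  [0,0,0,0,0,0],
  [0,0,0,0,0,0],
  [0,0,0,0,0,0],
], grip=5)

```text
time_s: 12.4
eef_pos: [549.8, -172.1, 59.6]
ee_rot: [-0.001, 0.568, 0.823, -0.0]
force: [0.8, 0.1, -0.5]
grip_width: 0.584
```

Call:
move_arm([
  [0,0,-1,0,0,0],
  [0,0,-2,0,0,0],
  [0,0,-2,0,0,0],
  [0,0,-2,0,0,0],
  [0,0,-2,0,0,0],
  [0,0,-3,0,0,0],
  [0,0,-3,0,0,0],
  [0,0,-3,0,0,0],
  [0,0,0,0,0,0],
  [0,0,0,0,0,0],
])

```text
time_s: 13.4
eef_pos: [550.2, -172.2, 240.2]
ee_rot: [-0.001, 0.568, 0.823, -0.0]
force: [0.0, -0.3, -0.8]
grip_width: 0.587
```

```bash
python3 - <<'E'
from rig import eyes
from h import *
import pickle
p,R0,s=now();print(p,s["force"],s["grip_width"],s["time_s"])
w=eyes.camera_params("wrist")
cv2.imwrite("pics/w6.png",eyes.capture("wrist"))
im=eyes.capture("scene");cv2.imwrite("pics/s6full.png",im)
crop(im,340,215,90,70,8,"pics/s6.png")
P=np.array([[-38,28,5],[38,28,5],[38,-28,5],[-38,-28,5]])
print(proj(w,P@lidR(TYAW).T+TIN).round(1).tolist(), proj(w,P@lidR(TYAW).T+TIN+[0,0,10]).round(1).tolist())
cv2.imwrite("pics/t6.png",eyes.capture("top"))
E
```

```text
[ 550.21898585 -172.23868949  240.18861958] [ 0.00942185 -0.25310164 -0.8288369 ] 0.5870744497380571 13.4
[[275.5, 149.8], [350.9, 149.9], [349.1, 203.1], [277.2, 203.0]] [[274.4, 151.1], [352.1, 151.2], [350.1, 205.9], [276.2, 205.8]]
```

View pics/w6.png

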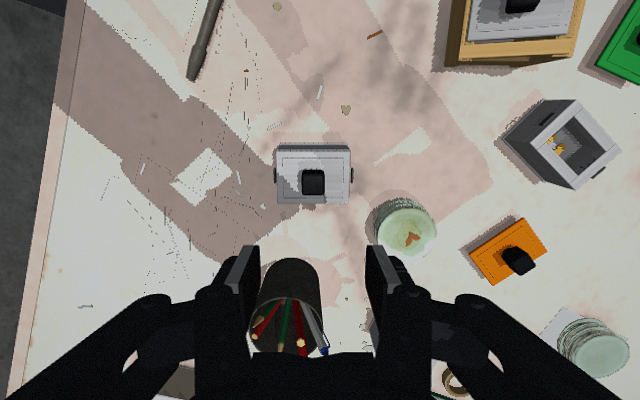

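View pics/s6.png

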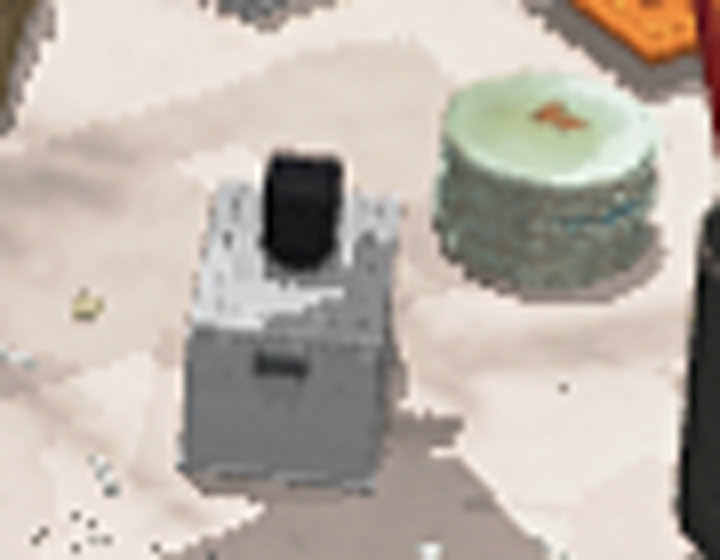

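View pics/s6full.png

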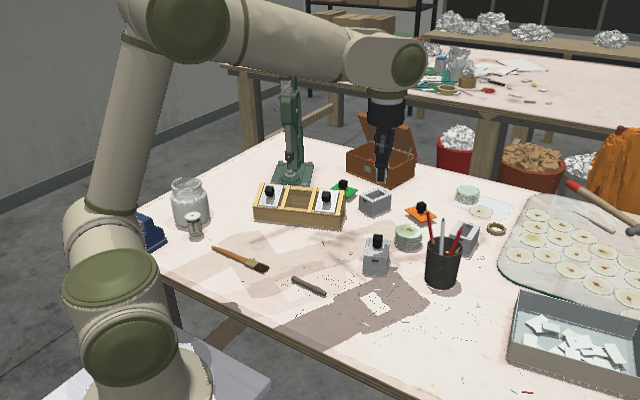

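The lid is on and seated flush, with plate corners about (275,149)–(351,204) in the wrist view against a closed-lid prediction of (275.5,150)–(349,203). The other two lids are still in the rack. One last check on bystander movement and tilt.

```bash
python3 - <<'E'
from h import *
a=cv2.imread("pics/scene0.png");b=cv2.imread("pics/s6full.png")
for n,(x,y,w,h) in dict(pot=(424,205,40,86),discs=(392,222,32,30),jar=(168,175,44,56),brush=(208,242,64,34),punch=(288,272,42,28),spool=(184,208,22,36),lidL=(258,182,24,24),lidR=(314,186,24,24)).items():
    m=cv2.matchTemplate(b[y-8:y+h+8,x-8:x+w+8],a[y:y+h,x:x+w],cv2.TM_CCOEFF_NORMED);_,v,_,l=cv2.minMaxLoc(m);print(n,(l[0]-8,l[1]-8),round(v,3))
im=cv2.imread("pics/w6.png");crop(im,255,130,115,95,6,"pics/w6c.png")
E
```

```text
pot (0, 0) 1.0
discs (0, 0) 0.985
jar (0, 0) 1.0
brush (0, 0) 0.992
punch (0, 0) 0.987
spool (0, 0) 1.0
lidL (0, 0) 1.0
lidR (0, 0) 1.0
```

View pics/w6c.png

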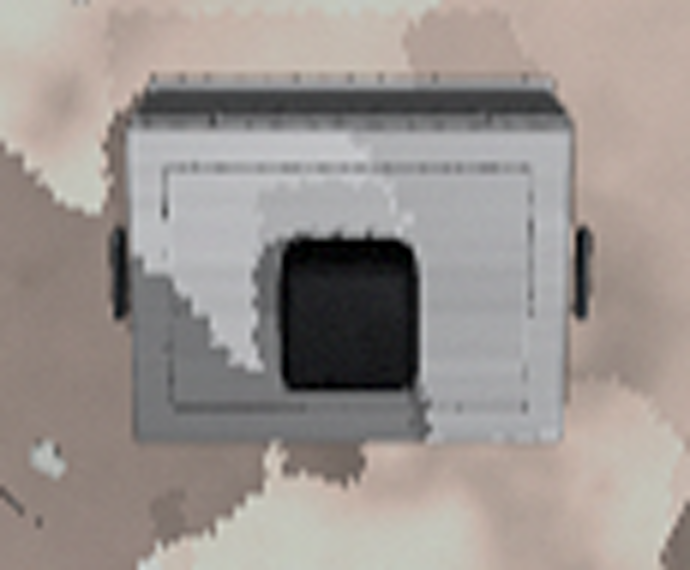

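The crop shows the plate square on the tin, 74 px wide. The flush prediction is 75.4 and a lid 10 mm high would be about 78, so it is down flush. Nothing else moved. Handing in.

```bash
python3 - <<'E'
from rig import ctrl,order
print(order.finish_job()); s=ctrl.sense();print(s["time_s"],s["force"])
E
```

```text
the job is handed in; nothing more can be done
None
the job is handed in; nothing more can be done
```

The front tin is closed: its lid is clicked down and looks flush, and I handed the job in at about 13.5 s of the 72 s. The hand-in gives no verdict, so these results come from my own checks.

- **Choosing the lid:** The camera views showed the front tin has the 46x40 mouth. I took the middle lid from the rack and held it up to the scene camera. Its plug looked about 17 px wide, between the 18.0 expected for the 43x37 plug and 15.4 for the 50x30. The front face, about 15 px, pointed to 43x37, so I tried that one first.
- **Fit:** The plug entered the mouth without resistance and passed the catches. It then stopped hard: at 19 N the tool did not move further.
- **Final checks:**
  - **Seating:** In the wrist picture the plate is 74 px wide. A flush lid would show 75.4 px and one sitting 10 mm high about 78, so it is seated. Its corners match the predicted closed position to about 3 px, roughly 3 mm.
  - **Other lids and bystanders:** The two unused lids and all six bystanders show no shift between the first and last scene pictures.
  - **Gripper:** It is open, about 180 mm above the position where it let go of the lid, and touching nothing.
- **Disagreement:** My top/scene and wrist estimates of the tin's position differed by about 1.5 mm. I used the wrist one, measured relative to the held lid.

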